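# Strainer held ready over the tea glass

## Robot

A 7-joint arm with a two-finger parallel gripper is mounted at the origin on the work surface. World frame = base frame: x ahead of the robot, y to its left, z up, the work surface at z = 0. Lengths are in m, angles in rad, forces in N, time in s.
With the tool pointing down it reaches from about 0.425 to 0.95 m from the base axis. Payload 4.7 kg.
Tool frame: the origin (TCP) lies midway between the tips of the shut fingers; the grasp point (between the pads) lies 19 mm behind it (arm.tcp_to_grasp is the distance from the TCP to the grasp point, in m); z points along the fingers, y is the line along which they close (so a half turn about z gives the same grasp; the last joint's range is limited). The gripper opens to 85 mm and grips with 20 to 120 N. Pads are 22 mm wide; open, the fingers measure 114 mm over their backs; the gripper's body (76 mm by 85 mm) begins 54 mm behind the grasp point. The pads swing forward as they close: fully open they stand 13 mm farther back than shut.
Start: joints at [-1.261, 0.469, -0.049, 1.532, 0.024, 1.141, -0.082], TCP at [0.224, 0.637, 0.231] pointing down, gripper open.
Joint ranges: [-2.59, 2.59], [-0.33, 1.99], [-1.39, 1.29], [0.1, 2.45], [-1.04, 4.18], [0.21, 1.99], [-2.66, 2.66]. Speed limits (rad/s): [2.57, 2.57, 3.14, 3.14, 3.14, 3.14, 3.14].

## Interface

Orientations are given as a rotation vector (axis times angle).
In Python, from bench import arm gives the robot as it stands. The module is installed in compiled form; this text tells all that it offers. Calls block until the motion is done:
- arm.move_ptp(position, orientation): joint-space move of the TCP to a pose.
- arm.movel(position, rot=None, velocity=0.15, contact_N=None): straight line of the TCP; rot=None keeps the orientation; velocity is the mean speed in m/s. With contact_N (N) it stops when the force on the tool has changed by that much, and returns True; else False.
- arm.movej(angles): joint-space move.
- arm.gripper_to(opening, newtons=None): finger opening in m; newtons is the grip in N (None keeps the last); returns when the fingers have stopped.
- arm.wait(seconds).
- arm.solve_ik(position, orientation): joint angles nearest the present ones, or None.
- arm.read_camera(name): name is "side" or "top"; returns a dict with "img" (420x560x3 uint8, red, green, blue), "mtx" (3x3 intrinsics, pixels), "distortion" ([k1, k2, p1, p2, k3] as OpenCV has them; the pictures are not rectified), "extrinsics" (4x4, takes a point from camera to world coordinates). Camera axes: x right, y up, looking along -z (the intrinsics and any distortion apply to the point x, -y, -z); pixel columns grow to the right and rows downward; lengths in m; the calibration is good to about 2 mm. A picture is of the moment at which its call begins. There is no depth.
A pose or a line that the arm cannot do raises arm.Unreachable and nothing moves.
- arm.hand_in(): hands the job in; it is judged then, once.
Trained networks look in the newest picture that a camera, given by its name, has taken for a name from the list of things; names that differ only in an ending like _2 or _b are one class to them, and where a whole thing is asked for, a point or a joint stands for the part that bears it (a point fixed in the world has none). Each returns a list of dicts, best first, with "score" (0 to 1); they miss things now and then, are a little off and sometimes report something else, mostly with a low value. They report only what shows in the picture. A call takes as long as a camera call. They do not tell look-alikes from the thing itself.
- arm.trace(camera, label): "mask" (420x560 bool, what is visible of it) and "centre" ([column, row] in pixels, amid what is visible of it).
Readings, each from a call of its own:
- arm.read_clock(): time.
- arm.read_joints(): joint angles.
- arm.read_joint_velocities(): joint speeds.
- arm.read_tau(): joint torques, N m.
- arm.read_tcp_pos(): TCP position.
- arm.read_orientation(): TCP orientation.
- arm.read_contact_force(): force on the tool from outside, world axes, zero at the start.
- arm.read_ft_torque(): the same for the moment, N m.
- arm.read_gripper_width(): finger opening in m.
- arm.read_gripper_force(): force on a finger pad.
Only numpy, scipy, OpenCV 4.12 (cv2) and the standard library are available. Lean on these libraries where they do the work, as an engineer would, in place of code of your own. Each camera call takes 0.05 s, during which the arm holds its last target. There are 200 camera calls.

## Task

Tea is about to be poured into the glass tumbler that has the steel cover on it: lift the cover off by its knob and set it down gently, knob up and flat, on the bare surface of the carrom board. Then take the tea strainer out of its drip bowl, carry it over the things in between, and finish holding it still and level over that same tumbler, its bowl centred over the mouth and hovering about a finger's breadth (1 to 2 cm) above the rim; the strainer must never touch the tumbler, and the program ends while still holding it there. Do not tip or shift the tumbler, and leave the drip bowl, the other tumbler, the jar, the coin rack, the striker, the loose coin and the powder tin where they stand.

Things in the scene. Friction and masses are not known exactly. Their poses are not given: they have to be found in the camera images.
- tumbler: The tea glass to be served: clear fluted glass tumbler, loose, 190 g, 100 mm tall, 72 mm across at the rim (mouth 66 mm), 54 mm at the foot; the one that wears the steel cover at the start, at the left or the right of the board. Origin: centre of its underside, on the board; z up.
- tumbler_rim (a point): Centre of that tumbler's mouth, in the plane of its rim, 100 mm above its underside (120 mm above the table). Axes as the tumbler.
- cover: Round steel cover lying loose on the tumbler, 70 g, 83 mm across: flat top, skirt reaching 10 mm down outside the rim with 3 mm play, round knob in the middle. Origin: centre of the skirt's lower edge (its underside when it lies flat); z up. Top face 13 mm above the origin; knob 22 mm across from 20 to 32 mm above it, thin neck below, top at 36 mm.
- strainer: Steel tea strainer, 85 g, resting by its rim on the drip bowl, handle roughly towards the robot. Perforated round bowl 64 mm across, 24 mm deep; flat rim 88 mm across at 24 to 27 mm above the origin; straight level handle; small lug on the far side, to 58 mm. Origin: lowest point of the bowl, on its axis; z up, +x along the handle away from the bowl.
- strainer_grip (a point): Middle of the strainer's wooden grip, 108 mm along +x and 27 mm above the strainer's origin. The grip is 90 mm long (63 to 153 mm along +x), 14 mm wide, 10 mm thick; at the start it is 68 mm above the table with nothing beneath it. Axes as the strainer.
- drip_bowl: Small loose steel bowl in which the strainer rests, 160 g, 45 mm tall, 78 mm across the rim. Origin: centre of its underside, on the board. It stands on the other side of the board from the covered tumbler.
- tumbler2: The other tumbler, same shape and size as the first, open and without a cover. Origin: centre of its underside.
- jar: White ceramic jar with a steel screw lid, 100 mm across and 128 mm tall (148 mm above the table), 750 g, between the two sides of the board. Origin: centre of its underside.
- rack: Comb-shaped plastic rack, 180 mm long (along its x), 44 mm wide, 38 mm tall with the carrom coins standing on edge between its teeth. Origin: centre of its underside.
- striker: Carrom striker, a loose disc 41 mm across and 10 mm thick lying on the board. Origin: centre of its underside.
- coin: One loose carrom coin, a disc 31 mm across and 8 mm thick lying on the board. Origin: centre of its underside.
- tin: Powder tin, 62 mm across and 112 mm tall. Origin: centre of its underside.
- board: Carrom board on the table, fixed. Its bare playing surface is 740 mm square, 20 mm above the table (z = 0.020), reaching 370 mm each way from the centre in x and y; wooden frame round it, 50 mm wide, 20 mm higher. A cabinet 130 mm tall with a swing door ajar stands on its far edge, beyond x = 0.71; outside it at the right a kettle 265 mm tall (y < -0.45). Origin: centre of its underside.
Not all that is in view belongs to the job. What is shaped like the cover but orange or red is not meant.

How it is judged:
By the outcome, as a careful person would: the job done as asked, in the order asked, and still so for the second after the job is handed in, while the arm keeps its last pose, push and grip.
It also fails if it takes over 66 s, if anything falls off the work surface, if the arm or the gripper's body presses on something with over 40 N, if the wrist force passes 120 N, or if a joint passes its speed limit or range.

## Working session

There is one attempt and no reset: what is moved stays moved. The work goes in short steps, each a Python script; the robot and the scene stay as the last script left them, time stands still between calls to the robot, and variables do not carry over. Pictures are saved under pics/ and viewed, at most 10 in all, crops included, and the job is handed in when it is done.

```bash
mkdir -p pics
cat > h.py <<'E'
import numpy as np, cv2
from bench import arm
def shot(c,f=None):
    d=arm.read_camera(c)
    if f: cv2.imwrite('pics/'+f,cv2.cvtColor(d['img'],cv2.COLOR_RGB2BGR))
    return d
def ray(d,uv):
    p=cv2.undistortPoints(np.array([[uv]],float),np.array(d['mtx'],float),np.array(d['distortion'],float))[0,0]
    E=np.array(d['extrinsics']); return E[:3,3],E[:3,:3]@np.array([p[0],-p[1],-1.])
def at_z(d,uv,z):
    o,v=ray(d,uv); return o+v*(z-o[2])/v[2]
def proj(d,P):
    E=np.array(d['extrinsics']); q=(np.atleast_2d(P)-E[:3,3])@E[:3,:3]
    q=q*[1,-1,-1]
    return cv2.projectPoints(q,np.zeros(3),np.zeros(3),np.array(d['mtx'],float),np.array(d['distortion'],float))[0][:,0]
E
python3 - <<'E'
from h import *
D={}
for c in('top','side'):
    d=shot(c,c+'0.png'); print(c,np.round(d['extrinsics'],3).tolist(),np.round(d['mtx'],1).tolist(),d['distortion'])
    for n in['tumbler','cover','strainer','strainer_grip','drip_bowl','jar','rack','striker','coin','tin']:
        for r in arm.trace(c,n)[:4]:
            m=r['mask'];ys,xs=np.nonzero(m)
            print(n,round(r['score'],2),np.round(r['centre'],1),m.sum(),(xs.min(),xs.max(),ys.min(),ys.max()) if len(xs) else'', np.round(at_z(d,r['centre'],.05)[:2],3))
print(arm.read_clock(),arm.read_orientation())
E
```

```text
top [[0.013, 0.984, -0.18, 0.266], [-1.0, 0.012, -0.007, 0.174], [-0.005, 0.18, 0.984, 1.713], [0.0, 0.0, 0.0, 1.0]] [[534.0, 0.0, 280.4], [0.0, 534.0, 198.3], [0.0, 0.0, 1.0]] [0.06189228 0.         0.         0.         0.        ]
tumbler 0.82 [362.4 182.3] 500 (np.int64(350), np.int64(374), np.int64(171), np.int64(197)) [ 0.626 -0.075]
cover 0.69 [177.7 240. ] 486 (np.int64(165), np.int64(190), np.int64(229), np.int64(252)) [0.435 0.504]
cover 0.56 [119.2 257.2] 559 (np.int64(107), np.int64(133), np.int64(244), np.int64(269)) [0.38  0.681]
strainer 0.96 [407.3 209.4] 773 (np.int64(398), np.int64(425), np.int64(190), np.int64(254)) [ 0.54  -0.214]
strainer_grip 0.58 [410.1 212.4] 845 (np.int64(397), np.int64(425), np.int64(189), np.int64(255)) [ 0.531 -0.222]
jar 0.9 [313.2 172.6] 916 (np.int64(299), np.int64(330), np.int64(152), np.int64(187)) [0.656 0.082]
jar 0.73 [397.  251.7] 58 (np.int64(390), np.int64(398), np.int64(247), np.int64(254)) [ 0.407 -0.178]
rack 0.92 [340.3 243.3] 838 (np.int64(332), np.int64(348), np.int64(214), np.int64(271)) [ 0.431 -0.003]
striker 0.48 [279.
[... 1592 characters left out ...]
45)) [ 0.527 -0.255]
jar 0.7 [329.3 223.9] 1497 (np.int64(314), np.int64(349), np.int64(202), np.int64(251)) [0.679 0.14 ]
rack 0.97 [265.9 278.3] 1241 (np.int64(231), np.int64(299), np.int64(263), np.int64(296)) [ 0.431 -0.014]
striker 0.57 [225.3 244.7] 121 (np.int64(221), np.int64(234), np.int64(239), np.int64(249)) [0.362 0.153]
striker 0.15 [268.6 212. ] 392 (np.int64(254), np.int64(274), np.int64(202), np.int64(224)) [0.526 0.261]
coin 0.63 [278.9 337.4] 18 (np.int64(275), np.int64(281), np.int64(336), np.int64(339)) [ 0.404 -0.201]
tin 0.91 [316.7 194.2] 481 (np.int64(312), np.int64(332), np.int64(182), np.int64(218)) [0.706 0.302]
1.1 [-5.29751215e-01 -3.09657113e+00 -1.53787722e-04]
```

Run:
```python
import cv2
t=cv2.imread('pics/top0.png');s=cv2.imread('pics/side0.png')
cv2.imwrite('pics/t1.png',cv2.resize(t[120:300,80:480],None,fx=2,fy=2,interpolation=3))
cv2.imwrite('pics/s1.png',cv2.resize(s[130:360,140:420],None,fx=2.6,fy=2.6,interpolation=3))
```

```text
(no output)
```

View pics/t1.png

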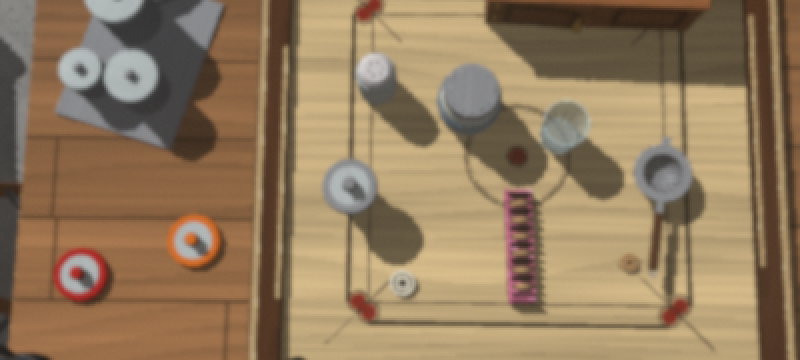

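View pics/s1.png

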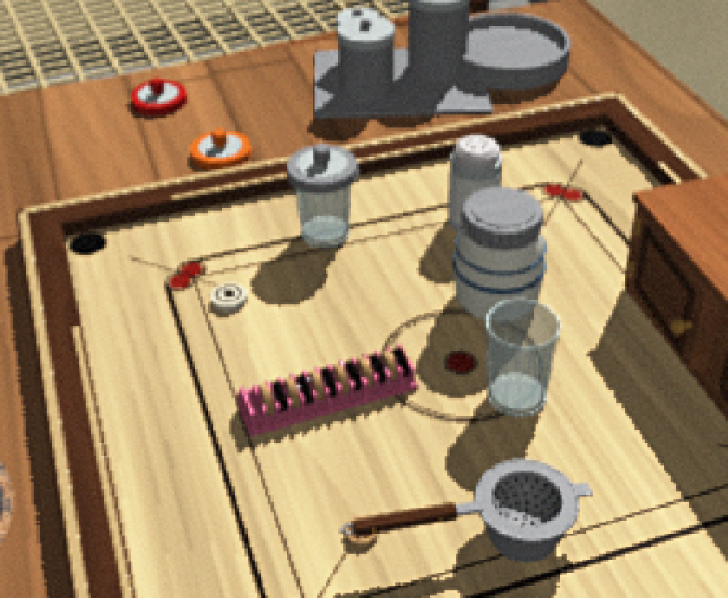

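The top view (top0 pixels) shows three look-alike covers: orange at (177,240) and red at (120,257), both lying on the table, and the steel one at (255,213) on the left glass. Only the steel one sits on a tumbler, so it is the cover meant. The strainer is at (411,206) on the right. The jar at (315,168) and the open tumbler at (363,182) stand between them.

Next I fit the cover and strainer silhouettes in both cameras.

```bash
cat >> h.py <<'E'
from scipy.optimize import minimize
S=8
def sil(d,parts):
    m=np.zeros((420*S,560*S),np.uint8)
    for P in parts:
        q=((proj(d,P)+.5)*S).astype(np.int32); cv2.fillConvexPoly(m,cv2.convexHull(q),1)
    return cv2.resize(m.astype(np.float32),(560,420),interpolation=cv2.INTER_AREA)
def cyl(x,y,r,z0,z1):
    a=np.linspace(0,2*np.pi,40); c=np.c_[x+r*np.cos(a),y+r*np.sin(a)]
    return np.r_[np.c_[c,0*a+z0],np.c_[c,0*a+z1]]
def box(x,y,t,u0,u1,w,z0,z1):
    c,s=np.cos(t),np.sin(t)
    return np.array([[x+c*u-s*v,y+s*u+c*v,z] for u in(u0,u1) for v in(-w/2,w/2) for z in(z0,z1)])
def cover_parts(p,z=.110): return [cyl(p[0],p[1],.0415,z,z+.013),cyl(p[0],p[1],.011,z+.02,z+.034),cyl(p[0],p[1],.006,z+.013,z+.03)]
def str_parts(p,z=.041):
    x,y,t=p; return [cyl(x,y,.044,z+.024,z+.027),box(x,y,t,.063,.153,.014,z+.022,z+.032),box(x,y,t,.04,.065,.006,z+.024,z+.03),box(x,y,t,-.058,-.04,.01,z+.024,z+.027)]
def fit(views,parts,p0,step):
    p0=np.array(p0,float);step=np.array(step)
    def f(q):
        p=p0+q*step
        return sum(1-np.minimum(sil(d,parts(p)),m).sum()/np.maximum(sil(d,parts(p)),m).sum() for d,m in views)
    n=len(p0)
    r=minimize(f,np.zeros(n),method='Nelder-Mead',options=dict(initial_simplex=np.r_[np.zeros((1,n)),np.eye(n)],maxfev=90,xatol=.02,fatol=1e-4))
    return p0+r.x*step,r.fun
def greymask(d,c,r):
    h=cv2.cvtColor(d['img'],cv2.COLOR_RGB2HSV); m=(h[...,1]<60).astype(np.uint8)
    w=np.zeros_like(m); cv2.circle(w,tuple(int(v) for v in c),r,1,-1); return (m*w).astype(np.float32)
E
python3 - <<'E'
from h import *
dt=shot('top');st=arm.trace('top','strainer')[0]['mask'].astype(np.float32)
ds=shot('side');ss=arm.trace('side','strainer')[0]['mask'].astype(np.float32)
mt=greymask(dt,(255,213),18)
c0=at_z(dt,(255,213),.12);print(c0)
for v in([(dt,mt)],):
    pc,e=fit(v,cover_parts,c0[:2],[.008,.008]);print('cover',pc,e)
s0=at_z(dt,(411,206),.066);print(s0)
for v in([(dt,st)],[(ds,ss)],[(dt,st),(ds,ss)]):
    ps,e=fit(v,str_parts,[s0[0],s0[1],np.pi],[.008,.008,.1]);print('strainer',ps,e)
def ov(d,parts,c,w,n,z):
    x0,y0=int(c[0]-w),int(c[1]-w)
    im=cv2.resize(cv2.cvtColor(d['img'],cv2.COLOR_RGB2BGR)[y0:y0+2*w,x0:x0+2*w],(390,390),interpolation=3);k=390/(2*w)
    for P in parts:
        q=((proj(d,P)+.5-[x0,y0])*k).astype(np.int32);cv2.polylines(im,[cv2.convexHull(q)],True,(0,0,255),1)
    return im
a=np.hstack([ov(dt,cover_parts(pc),(255,213),22,0,0),ov(ds,cover_parts(pc),(265,200),32,0,0)])
b=np.hstack([ov(dt,str_parts(ps),(411,220),38,0,0),ov(ds,str_parts(ps),(325,325),48,0,0)])
cv2.imwrite('pics/ov1.png',cv2.resize(np.vstack([a,b]),(600,600)))
E
```

```text
[0.51209291 0.26091538 0.12      ]
cover [0.51248224 0.26208634] 0.0476108193397522
[ 0.54838449 -0.22167284  0.066     ]
strainer [ 0.54703294 -0.22064909  2.99915307] 0.10308116674423218
strainer [ 0.54740591 -0.21914222  3.01636361] 0.05938231945037842
strainer [ 0.54709078 -0.21972646  3.00994934] 0.17083263397216797
```

View pics/ov1.png

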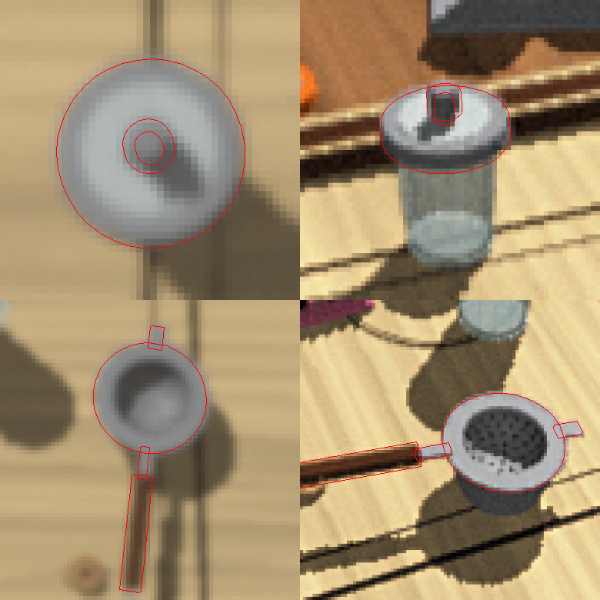

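The fits agree to about 2 mm. The enlarged crop confirms the steel cover on the left tumbler, with its centre at about (0.512, 0.262). The strainer origin is at (0.547, -0.220), with the handle at 172°. Next I take the cover off.

```bash
cat >> h.py <<'E'
from scipy.spatial.transform import Rotation as Ro
def down(yaw):
    y=np.array([np.cos(yaw),np.sin(yaw),0]);z=np.array([0,0,-1.]);return Ro.from_matrix(np.c_[np.cross(y,z),y,z]).as_rotvec()
C=np.array([.5125,.2620]);PL=np.array([.49,.13])
E
python3 - <<'E'
from h import *
R=Ro.from_rotvec(arm.read_orientation()).as_matrix();print('y axis',R[:,1])
for yaw in np.radians([-150,-120,-90,-60,-30,0,30,60,90,120,150,180]):
    q=arm.solve_ik([*C,.2],down(yaw)); g=arm.solve_ik([.44,-.206,.2],down(yaw)); f=arm.solve_ik([.405,.276,.2],down(yaw))
    print(round(np.degrees(yaw)),*[None if v is None else np.round([v[0],v[4],v[6]],2) for v in(q,g,f)])
E
```

```text
y axis [3.32328462e-01 9.43163713e-01 5.78768562e-05]
-150 [-1.33 -0.55 -2.62] [-0.56 -0.36 -1.86] [0.24 0.46 2.54]
-120 [-1.33 -0.55 -2.1 ] [-0.56 -0.36 -1.34] [-1.59 -0.37 -2.36]
-90 [-1.03 -0.26 -1.86] [-0.41 -0.25 -0.94] [-1.2  -0.15 -2.09]
-60 [-0.95 -0.21 -1.39] [-0.43 -0.26 -0.41] [-1.12 -0.13 -1.6 ]
-30 [-0.89 -0.18 -0.9 ] [-0.43 -0.26  0.12] [-1.03 -0.1  -1.1 ]
0 [-0.83 -0.14 -0.41] [-0.43 -0.26  0.65] [-0.97 -0.08 -0.6 ]
30 [-0.74 -0.1   0.07] [-0.44 -0.27  1.17] [-0.88 -0.06 -0.1 ]
60 [-0.66 -0.06  0.56] [-0.44 -0.27  1.7 ] [-0.79 -0.03  0.4 ]
90 [-0.59 -0.02  1.04] [-0.48 -0.29  2.25] [-0.71 -0.01  0.89]
120 [-0.51  0.02  1.53] [1.03 0.25 2.2 ] [-0.62  0.02  1.39]
150 [-0.43  0.06  2.02] [1.28 0.45 2.54] [-0.54  0.04  1.89]
180 [-0.34  0.1   2.5 ] [-0.56 -0.36 -2.38] [-0.46  0.07  2.39]
```

Run:
```python
from h import *
o=down(np.radians(40))
arm.gripper_to(.05,25)
arm.move_ptp([*C,.22],o)
arm.movel([*C,.16],velocity=.15)
print('hit',arm.movel([*C,.127],velocity=.05,contact_N=5),arm.read_tcp_pos(),arm.read_clock())
arm.gripper_to(0,30)
print(arm.read_gripper_width(),arm.read_gripper_force(),arm.read_contact_force())
arm.movel([*C,.147],velocity=.04)
arm.movel([*C,.24],velocity=.12)
print(arm.read_gripper_width(),arm.read_contact_force(),arm.read_clock())
shot('side','s2.png')
s=cv2.imread('pics/s2.png')
cv2.imwrite('pics/s2c.png',cv2.resize(s[110:260,180:380],None,fx=3,fy=3,interpolation=3))
```

```text
hit False [0.51268865 0.26202116 0.12709504] 4.825
0.020292865389710403 29.406208665459417 [0.46512598 0.58400865 0.72459527]
0.02003077195987242 [ 0.55794082 -0.09198584 -1.43381695] 6.775
```

View pics/s2c.png

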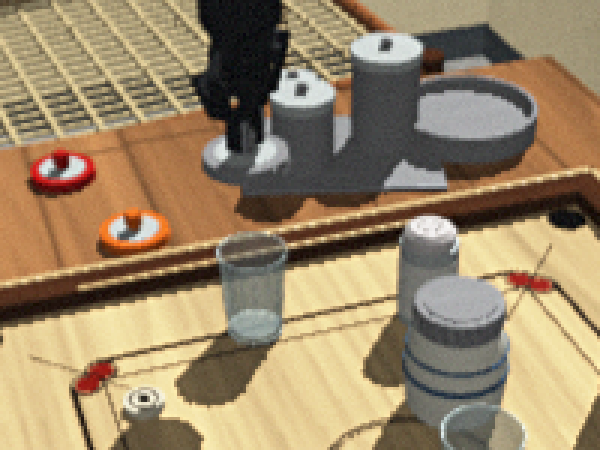

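The cover hangs level in the gripper and the tumbler stands upright, with its rim at crop (252,245). Now I place the cover.

Run:
```python
from h import *
arm.movel([*PL,.20],velocity=.15)
arm.movel([*PL,.06],velocity=.12)
arm.wait(.2)
print('hit',arm.movel([*PL,.033],velocity=.02,contact_N=2.5),arm.read_tcp_pos(),arm.read_contact_force())
arm.wait(.1); arm.gripper_to(.05,20); arm.wait(.1)
arm.movel([*PL,.10],velocity=.08)
arm.movel([.44,.0,.24],velocity=.25)
print(arm.read_clock())
dt=shot('top');ds=shot('side','s3.png')
mt=np.zeros((420,560),np.float32)
u=proj(dt,[[*PL,.03]])[0];print(u,fit([(dt,greymask(dt,u,19))],lambda p:cover_parts(p,.02),PL,[.006,.006]))
# tumbler position check: glass base, via trace
r=arm.trace('side','tumbler')
for k in r[:3]: print(k['score'],k['centre'])
cv2.imwrite('pics/s3c.png',cv2.resize(cv2.imread('pics/s3.png')[130:360,190:390],None,fx=2.6,fy=2.6,interpolation=3))
```

```text
hit True [0.49004286 0.13005447 0.03735415] [-1.21114347  1.24097139  4.01589057]
12.9333
[297.52500088 224.70360869] (array([0.48927734, 0.12996994]), np.float64(0.06068992614746094))
0.62 [337.9, 268.0]
0.59 [267.9, 215.1]
```

View pics/s3c.png

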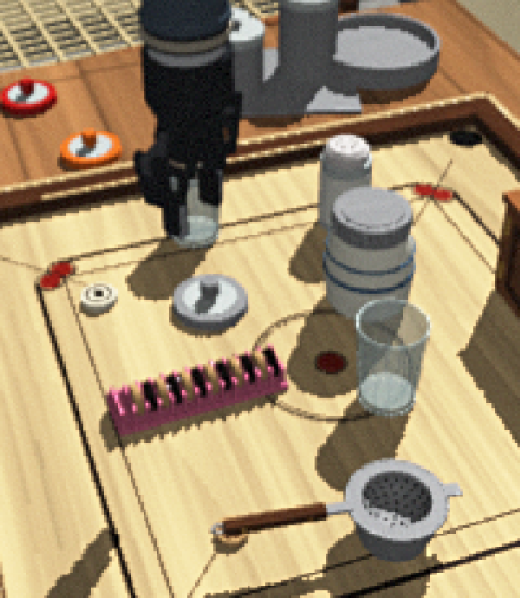

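The cover lies flat and knob up at crop (209,300) on bare board. Next is the strainer. I refine the tumbler pose while the arm is away from it.

```bash
cat >> h.py <<'E'
def tum_parts(p):
    a=np.linspace(0,2*np.pi,40);f=lambda r,z:np.c_[p[0]+r*np.cos(a),p[1]+r*np.sin(a),0*a+z]
    return [np.r_[f(.027,.02),f(.036,.12)]]
SP=np.array([.5471,-.2198]);T=3.008;U=.10
hd=np.array([np.cos(T),np.sin(T)])
E
python3 - <<'E'
from h import *
o=down(T-np.pi/2);G=SP+U*hd;print(G)
arm.gripper_to(.045)
arm.move_ptp([*G,.16],o)
print(np.round(arm.read_joints(),2))
for c,uv in(('top',(258,214)),('side',(266,205))):
    d=shot(c)
    for r in arm.trace(c,'tumbler')[:4]:
        print(c,round(r['score'],2),np.round(r['centre'],1))
        q=fit([(d,r['mask'].astype(np.float32))],tum_parts,C,[.006,.006]) if np.hypot(*(np.array(r['centre'])-uv))<22 else ''
        print(q)
# path feasibility
F=C+U*hd
for p in([*G,.20],[*F,.20],[*F,.146]): 
    q=arm.solve_ik(p,o);print(None if q is None else np.round(q,2))
print('hit',arm.movel([*G,.050],velocity=.1,contact_N=6))
arm.gripper_to(0,70)
print(arm.read_gripper_width(),arm.read_gripper_force(),arm.read_contact_force())
arm.movel([*G,.085],velocity=.04)
arm.movel([*G,.205],velocity=.12)
print(arm.read_gripper_width(),arm.read_contact_force(),arm.read_ft_torque(),arm.read_clock())
shot('side','s4.png');shot('top','t4.png')
a=cv2.resize(cv2.imread('pics/s4.png')[170:370,200:400],(400,400),interpolation=3);b=cv2.resize(cv2.imread('pics/t4.png')[140:290,290:440],(400,400),interpolation=3)
cv2.imwrite('pics/c4.png',np.hstack([a,b]))
E
```

```text
[ 0.44799102 -0.20648044]
[-0.06  0.27  0.48  2.06 -0.17  0.85  1.96]
top 0.69 [361.5 180.7]

side 0.64 [266.  204.3]
(array([0.51196189, 0.26504195]), np.float64(0.08395910263061523))
side 0.61 [339.  324.5]

side 0.58 [339.2 266.4]

side 0.47 [312.8 330.4]

[-0.08  0.22  0.5   2.01 -0.13  0.94  1.92]
[-0.84  0.21  0.2   1.99 -0.05  0.94  0.82]
[-0.85  0.28  0.21  2.05 -0.08  0.82  0.84]
hit False
0.012490075596767666 68.13557624816895 [0.50290627 0.12263135 2.05094145]
0.012610450973632194 [-0.43982756 -0.73820772 -1.11295367] [0.0173418  0.095636   0.04615041] 18.5167
```

View pics/c4.png

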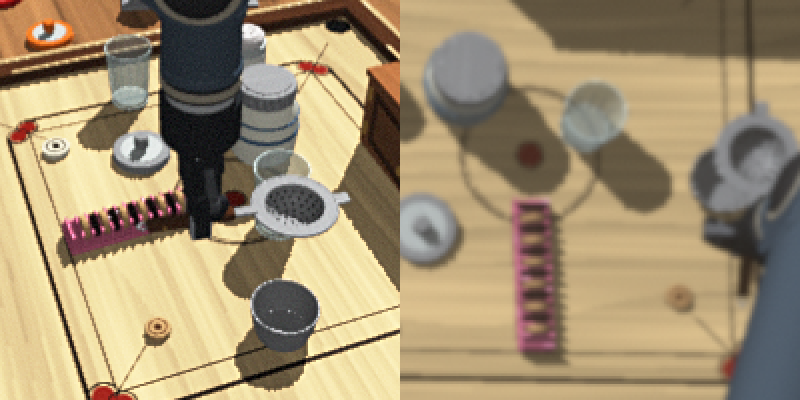

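The strainer is held level and the drip bowl stays in place at crop (284,313). Now I carry it across at height and check the alignment before lowering.

Run:
```python
from h import *
o=down(T-np.pi/2);G=SP+U*hd;C=np.array([.512,.2635]);F=C+U*hd
arm.movel([*F,.205],velocity=.15)
arm.wait(.3)
print(arm.read_gripper_width(),arm.read_clock(),arm.read_tcp_pos())
ims=[]
for c in('side','top'):
    d=shot(c,c+'5.png')
    r=arm.trace(c,'strainer')
    for k in r[:2]:print(c,round(k['score'],2),np.round(k['centre'],1),k['mask'].sum())
    w=28;x,y=np.round(proj(d,[[*C,.17]])[0]).astype(int)
    if c=='side':y+=8
    im=cv2.resize(cv2.imread(f'pics/{c}5.png')[y-w:y+w,x-w:x+w],(400,400),interpolation=3);k=400/(2*w)
    zs=.205-.009
    for P in(str_parts([*C,T],zs)[0],str_parts([*C,T],zs)[3],tum_parts(C)[0],cyl(*C,.036,.12,.12)):
        q=((proj(d,P)+.5-[x-w,y-w])*k).astype(np.int32);cv2.polylines(im,[cv2.convexHull(q)],True,(0,0,255),1)
    ims.append(im)
cv2.imwrite('pics/c5.png',np.hstack(ims))
```

```text
0.012306750272744596 22.3 [0.41291089 0.27676732 0.20503014]
side 0.69 [258.6 164.3] 460
top 0.58 [254.4 204.1] 562
```

View pics/c5.png

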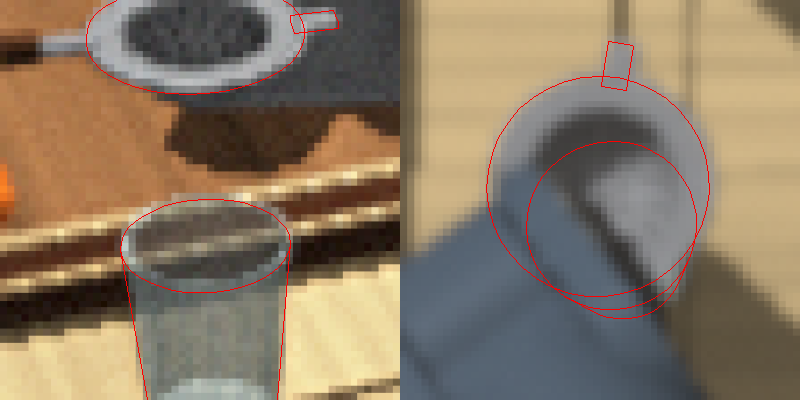

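The overlays match to under a pixel: strainer rim at crop (195,40) and tumbler rim at (205,245) in the side view. Now I lower it to the hover.

Run:
```python
from h import *
C=np.array([.512,.2635]);F=C+U*hd
print('hit',arm.movel([*F,.145],velocity=.04))
arm.wait(.5)
print(arm.read_gripper_width(),arm.read_contact_force(),arm.read_clock(),arm.read_tcp_pos())
d=shot('side','side6.png');w=34;x,y=np.round(proj(d,[[*C,.12]])[0]).astype(int)
raw=cv2.resize(cv2.imread('pics/side6.png')[y-w:y+w,x-w:x+w],(400,400),interpolation=3);im=raw.copy();k=400/(2*w)
for P in(str_parts([*C,T],.136)[0],str_parts([*C,T],.136)[3],tum_parts(C)[0],cyl(*C,.036,.12,.12),cyl(*C,.012,.136,.137)):
    q=((proj(d,P)+.5-[x-w,y-w])*k).astype(np.int32);cv2.polylines(im,[cv2.convexHull(q)],True,(0,0,255),1)
cv2.imwrite('pics/c6.png',np.hstack([raw,im]))
```

```text
hit False
0.012604358366681119 [-0.77145661 -0.60396682 -1.7064647 ] 24.65 [0.41287612 0.276823   0.14499766]
```

View pics/c6.png

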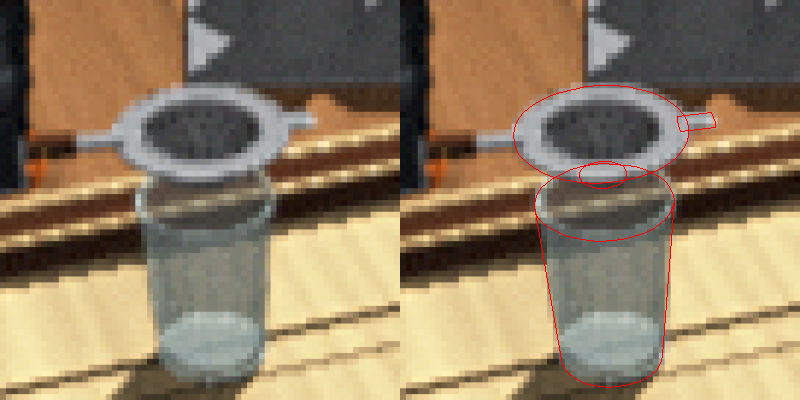

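The strainer is level and centred at crop (203,130) above the tumbler rim at (205,203). It clears the rim and matches the planned hover.

```bash
python3 -c "
from bench import arm
print(arm.hand_in())"
```

```text
the job is handed in; nothing more can be done
None
```

The job is handed in: the cover lies flat and knob up on the bare board, and the strainer is held still, level and centred about 16 mm above the tumbler's rim, at about 25 s on the robot clock.

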